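# Close up a double-door controller enclosure so the doors lap

## Robot

A 6-joint arm with a two-finger parallel gripper is mounted at the origin on a cart in front of the work surface, level with it; the furniture and walls round the work are solid. World frame = base frame: x ahead of the robot, y to its left, z up, the work surface at z = 0. Lengths are in mm, angles in rad, forces in N, time in s.
With the tool pointing down it reaches from about 325 to 775 mm from the base axis. Payload 9.3 kg.
Tool frame: the origin (TCP) lies midway between the tips of the shut fingers; the grasp point (between the pads) lies env.tcp_to_grasp behind it (env.tcp_to_grasp is the distance from the TCP to the grasp point, in mm); z points along the fingers, y is the line along which they close (so a half turn about z gives the same grasp; the last joint's range is limited). The gripper opens to 85 mm and grips with 20 to 120 N. Pads are 22 mm wide; open, the fingers measure 114 mm over their backs; the gripper's body (76 mm by 85 mm) begins 54 mm behind the grasp point. The pads swing forward as they close: fully open they stand 13 mm farther back than shut.
Start: joints at [1.188, 0.259, 0.021, 1.334, 0, 1.418], TCP at [125.282, 535.538, 231.279] pointing down, gripper open.
Joint ranges: [-3.04, 3.04], [-0.91, 1.82], [-1.04, 1.36], [-1.92, 1.95], [-1.52, 1.45], [-3.14, 3.14]. Speed limits (rad/s): [2.22, 2.22, 2.79, 3.14, 3.14, 3.14].

## Interface

Orientations are given as a unit quaternion [w, x, y, z].
In Python, from cell import env gives the robot as it stands.
- The arm moves only by the tool move_arm, never from a script. Its argument "series" is one flat list of numbers, 4 for each row, row after row: the shift along the tool's x, y, z in mm, then the turn about the tool's z in rad. In form: [x, y, z, yaw, x, y, z, yaw, ...]. A call has 1 to 20 rows; each row shifts and turns the commanded pose from where the row before left it, along the tool's axes as they then stand; what a row does not reach is not made up. A row lasts 1/8 s, in which the tool goes at most 62.5 mm and 10.7 degrees, less where a joint would pass 70% of its speed; a pose out of reach is approached as far as the arm can. A call is refused whole if a number of a shift passes 62.5 or a number of a turn 0.188, either way. A call with a gripper value outside its range is refused whole. "grip" is the finger opening in mm, from 0 to 85.4, set as the call begins (left out, the last holds). The fingers move at their own pace and stop on an object; the grip force is fixed at half the most. Time passes only in rows, so rows that do not move let the fingers close. It gives the time, the measured TCP pose, the force, the opening and the grip force at its end, in the units of the state.
- env.sense(): the state, without advancing time (a new reading comes with each control period).
- env.snapshot(name): name is "scene" or "side" or "wrist"; returns a dict with "frame" (400x640x3 uint8, blue, green, red), "range_z" (400x640 float32, mm along the optical axis (not along the pixel's ray), 0 where there is no reading), "fx", "fy", "cx", "cy" (pixels), "distortion" ([k1, k2, p1, p2, k3] as OpenCV has them; the pictures are not rectified), "rvec" (rotation vector, rad) and "tvec" (3), from world to camera coordinates, as OpenCV has them. Camera axes: x right, y down, z forward; pixel columns grow to the right and rows downward; lengths in mm; the calibration is good to about 2 mm. A picture is of the moment at which its call begins.
- env.close_job(): hands the job in; it is judged then, once.
Trained networks look in a picture, given as the dict that the camera call returned (one of the last four; its "shot" number tells which), for a name from the list of things; names that differ only in an ending like _2 or _b are one class to them, and where a whole thing is asked for, a point or a joint stands for the part that bears it (a point fixed in the world has none). Each returns a list of dicts, best first, with "score" (0 to 1); they miss things now and then, are a little off and sometimes report something else, mostly with a low value. They report only what shows in the picture. A call takes as long as a camera call.
- env.spot_in(picture, thing): "rect" ([left, top, right, bottom] in pixels, round what is visible of it).
- env.outline_of(picture, thing): "pixels" (400x640 bool, what is visible of it) and "rect" ([left, top, right, bottom] in pixels, round what is visible of it).
- env.landmark_of(picture, thing): "position" ([column, row] in pixels: a listed point, or the origin of a listed thing).
The state is a dict: "time_s": time; "qpos": joint angles; "joint_vel": joint speeds; "effort": joint torques, N m; "tcp_pos": TCP position; "orientation": TCP orientation; "wrist_force": force on the tool from outside, world axes, zero at the start; "moment": the same for the moment, N m; "width": finger opening in mm; "gripper_force": force on a finger pad.
Only numpy, scipy, OpenCV 4.12 (cv2) and the standard library are available. Lean on these libraries where they do the work, as an engineer would, in place of code of your own. Each camera call takes 0.05 s, during which the arm holds its last target. There are 200 camera calls.

## Task

The small grey controller enclosure lies on its back on the bench with both its doors standing open. Shut it properly: first swing the door with the stepped-down (rebated) edge fully home, then the door with the projecting lip (and the two round locks), so that the lip ends up lapping over the step and both doors lie shut and flat. Keep the lipped door standing open until the stepped door is home.

Things in the scene. Friction and masses are not known exactly. Their poses are not given: they have to be found in the camera images.
- enclosure: Grey sheet-metal box fixed on the bench, open side up: 170 mm along its x, 190 mm along its y, walls 70 mm high. Origin: centre of its underside, on the bench; z up, yaw within 0.4 rad. Both hinge lines run along its x, 70 mm up: the rebated door's at y = +95 mm (robot's left), the flanged door's at y = -95 mm. Small loose things lie beyond its x ends; the bench beside the hinges is free.
- rebated_leaf (a joint): Angle of the rebated door (hinge at box y = +95 mm), rad: 0 shut, 1.57 upright; starts 1.25 to 1.6. 170 mm long; outer face 14 mm above the hinge line when shut, reaching 75 mm from the hinge, then a ledge sunk 8 mm, to 95 mm. No handle: push its outer face from outside, e.g. 62 mm from the hinge, over and down to its stop. The stiff hinge stays where left; 3 to 5 N move it.
- flanged_leaf (a joint): Angle of the flanged door (hinge at box y = -95 mm), rad: 0 shut, 1.57 upright; starts 1.25 to 1.6. Same panel and hinge, but its outer face (14 mm above the hinge line when shut) reaches 112 mm from the hinge; the last 17 mm is the lip that laps over the ledge. Two round locks 3 mm high on the lip, 60 mm either side of its middle. Shut first, it props the other door about 0.15 rad open.

How it is judged:
By the outcome, as a careful person would: the job done as asked, in the order asked, and still so for the second after the job is handed in, with the robot touching nothing.
It also fails if it takes over 48 s, if anything falls off the work surface, if the arm or the gripper's body presses on something with over 40 N, if the wrist force passes 120 N, or if a joint passes its speed limit or range.

## Working session

There is one attempt and no reset: what is moved stays moved. The work goes in short steps, Python scripts to look and compute and a tool call to move; the robot and the scene stay as the last step left them, time stands still between calls to the robot, and variables do not carry over. Pictures are saved under pics/ and viewed, at most 10 in all, crops included, and the job is handed in when it is done.

Besides the shell and the picture viewer there is one more tool, called after "Emit:" as name(argument=value, ...), one argument or row to a line, values as JSON. move_arm: Moves the arm, as the interface text tells. Its arguments: {"type":"object","properties":{"series":{"type":"array","items":{"type":"number"}},"grip":{"type":"number"}},"required":["series"]}

```bash
mkdir -p pics
cat > h.py <<'E'
from cell import env
import numpy as np, cv2
def cloud(s,mask=None):
    Z=s["range_z"]; ok=Z>0
    if mask is not None: ok=ok&mask
    v,u=np.nonzero(ok)
    K=np.array([[s["fx"],0,s["cx"]],[0,s["fy"],s["cy"]],[0,0,1]])
    n=cv2.undistortPoints(np.stack([u,v],1).astype(float).reshape(-1,1,2),K,np.array(s["distortion"])).reshape(-1,2)
    z=Z[v,u]; P=np.c_[n*z[:,None],z]
    R=cv2.Rodrigues(np.array(s["rvec"],float))[0]
    return (P-np.array(s["tvec"]).reshape(1,3))@R
E
python3 - <<'E'
from h import *
S={n:env.snapshot(n) for n in("scene","side")}
cv2.imwrite("pics/a.png",np.vstack([cv2.resize(S[n]["frame"],(480,300)) for n in S]))
np.set_printoptions(precision=1,suppress=True)
for n in S:
  for t in("enclosure","rebated_leaf","flanged_leaf"):
    o=env.outline_of(S[n],t)
    for d in o[:2]:
        P=cloud(S[n],d["pixels"]); print(n,t,round(d["score"],2),d["rect"],len(P),np.percentile(P,[2,50,98],axis=0).tolist() if len(P) else '')
        np.save(f"{n}_{t}_{o.index(d) if len(o)==1 else 0}.npy",P) if d is o[0] else 0
  l=env.landmark_of(S[n],"enclosure"); print(l[:1])
print(env.sense()["tcp_pos"],env.sense()["orientation"],env.tcp_to_grasp)
E
```

```text
scene enclosure 0.93 [262.4, 98.1, 413.0, 272.4] 14760 [[439.61195284690564, -133.96671779144765, 3.2841289178211803], [518.790030886779, -57.78701231722571, 68.82556248014905], [613.1411638239912, 80.42762577389539, 178.3477853073359]]
scene rebated_leaf 0.73 [264.3, 154.1, 337.6, 257.8] 3477 [[452.144807094518, 59.353443632827705, 74.54125331939144], [527.0211753375519, 73.09355569198352, 131.1851601441535], [617.0871733483197, 82.51677041512382, 166.44180208001012]]
scene flanged_leaf 0.67 [339.6, 100.6, 413.8, 188.1] 3369 [[439.3909160170942, -137.04779558587683, 72.44988942464899], [520.2609788564614, -123.48125226391495, 128.28935602287478], [606.322423333484, -108.75053323456697, 183.92278703121346]]
[]
side enclosure 0.8 [283.6, 154.1, 386.8, 269.4] 7398 [[440.02549920954016, -125.65151068260434, 4.037417809914502], [527.5214326420071, -29.63480161560882, 34.34365049547068], [618.4576822252803, 70.6487462327588, 166.25647304893667]]
side rebated_leaf 0.93 [283.2, 151.2, 301.4, 234.5] 694 [[452.4977272142437, 53.23145192868594, 66.24091778766145], [517.9978652702214, 65.6222316619287, 136.9751600567761], [622.0070364840952, 79.23561711504804, 166.925952641459]]
side flanged_leaf 0.62 [377.6, 156.8, 385.4, 242.0] 571 [[438.9470707039522, -135.8599154710979, 71.42769381101002], [470.0298193217529, -119.13162947130203, 159.8561959568701], [597.3613879948981, -109.46802581522691, 184.163605192949]]
[{'position': [334.4, 232.5], 'score': 0.87}]
[125.2 535.5 231.3] [-0.   0.1  1.  -0. ] 18.700000000000003
```

View pics/a.png

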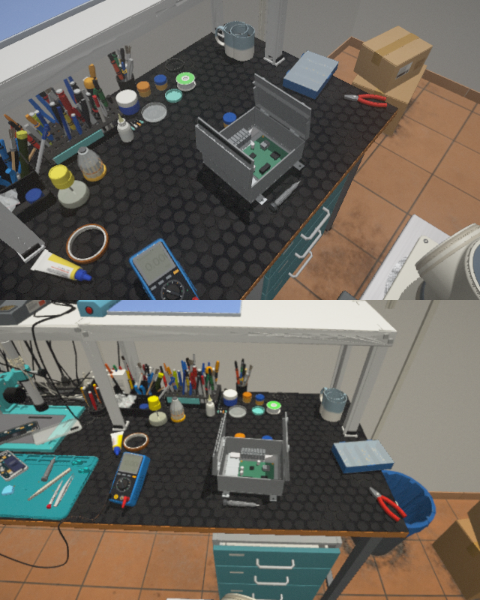

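The views show the box near (525, -25) in world with small yaw. The rebated leaf is on the left (scene px ~300,205) and the flanged leaf on the right (scene px ~375,145), both nearly upright. Next I fit the planes.

Run:
```python
from h import *
np.set_printoptions(precision=2,suppress=True)
rng=np.random.default_rng(0)
def plane(P):
    best=0
    for _ in range(400):
        a=P[rng.choice(len(P),3,False)]; n=np.cross(a[1]-a[0],a[2]-a[0]); l=np.linalg.norm(n)
        if l<1: continue
        n/=l; i=abs((P-a[0])@n)<2
        if i.sum()>best: best=i.sum(); I=i
    c=P[I].mean(0); n=np.linalg.svd(P[I]-c,full_matrices=False)[2][2]
    n*=np.sign(n[1]); return c,n,I
for f in("scene_rebated_leaf","scene_flanged_leaf","side_rebated_leaf"):
    import glob
    P=np.load(glob.glob(f+"*")[0]); c,n,I=plane(P); Q=P[I]
    print(f,c,n,I.mean(),"yaw",-np.arctan2(n[0],n[1]),"tilt",np.arctan2(n[2],n[1]),"x",np.percentile(Q[:,0],[1,99]),"z",np.percentile(Q[:,2],[1,99]))
# box
for cam in("scene","side"):
    P=np.load(glob.glob(cam+"_enclosure*")[0]) 
    for y in (0.04,):
        Q=P[(P[:,2]<60)&(P[:,2]>10)&(P[:,0]<480)]
        if len(Q)>100:
            c,n,I=plane(Q); print(cam,"front wall",c,n*np.sign(-n[0]),I.sum(),"yaw",np.arctan2(n[1],n[0]), "y rng",np.percentile(Q[I][:,1],[1,99]))
    Q=P[(P[:,2]<60)&(P[:,2]>10)&(P[:,1]>40)]
    if len(Q)>100:
        c,n,I=plane(Q); print(cam,"left wall",c,n,I.sum(),np.percentile(Q[I][:,0],[1,99]))
```

```text
scene_rebated_leaf [531.75  75.82 113.98] [0.07 0.99 0.09] 0.644233534656313 yaw -0.06544676417677785 tilt 0.08961063697217508 x [452.69 619.69] z [ 74.11 148.35]
scene_flanged_leaf [ 521.33 -124.3   130.58] [ 0.07  0.98 -0.16] 0.7105966162065895 yaw -0.06648682100806284 tilt -0.1644104463594496 x [439.12 605.79] z [ 74.79 184.55]
side_rebated_leaf [520.99  61.69 131.1 ] [0.08 0.99 0.07] 0.4207492795389049 yaw -0.07614199700663694 tilt 0.07139808808709393 x [452.02 621.21] z [ 70.43 167.4 ]
scene front wall [446.1  -16.57  35.49] [-1.    0.07 -0.  ] 971 yaw 3.0736501163431167 y rng [-114.98   70.6 ]
scene left wall [528.05  65.71  27.52] [0.06 1.   0.  ] 664 [451.75 618.48]
side front wall [446.82 -26.61  35.36] [-1.    0.07 -0.  ] 1211 yaw 3.0732944732232337 y rng [-116.77   65.57]
side left wall [546.02  58.04  37.29] [0.08 1.   0.  ] 183 [451.53 619.69]
```

```bash
cat >> h.py <<'E'
from scipy.spatial.transform import Rotation as Ro
YAW=-0.068; C=np.array([530.7,-29.7]); UX=np.array([np.cos(YAW),np.sin(YAW)]); UY=np.array([-np.sin(YAW),np.cos(YAW)])
def state():
    s=env.sense(); p=np.array(s["tcp_pos"]); q=s["orientation"]; R=Ro.from_quat([q[1],q[2],q[3],q[0]]).as_matrix()
    d=p[:2]-C
    print("t",s["time_s"],"box xyz",np.round([d@UX,d@UY,p[2]],1),"heading err",np.arctan2(R[1,1],R[0,1])-np.pi/2-YAW,"F",np.round(s["wrist_force"],1),"w",s["width"])
    return p,R
E
python3 - <<'E'
from h import *
p,R=state(); print(R.round(3))
t=np.r_[C+UY*150,231]-p
print("tool shift",(R.T@t).round(1))
for s,d in((1,1),):
  for th in np.linspace(1.5,0,11): print(round(th,2),"corner y",round(95-62*np.cos(th)+14*np.sin(th),1),"z",round(70+62*np.sin(th)+14*np.cos(th),1))
E
```

```text
t 0.5 box xyz [-442.9  536.3  231.3] heading err -0.1617780949310899 F [ 0.1  0.5 -0.9] w 85.80451868927007
[[-0.974  0.228 -0.   ]
 [ 0.228  0.974 -0.   ]
 [ 0.    -0.    -1.   ]]
tool shift [-4.994e+02 -3.100e+02  3.000e-01]
1.5 corner y 104.6 z 132.8
1.35 corner y 95.1 z 133.6
1.2 corner y 85.6 z 132.9
1.05 corner y 76.3 z 130.7
0.9 corner y 67.4 z 127.3
0.75 corner y 59.2 z 122.5
0.6 corner y 51.7 z 116.6
0.45 corner y 45.3 z 109.6
0.3 corner y 39.9 z 101.7
0.15 corner y 35.8 z 93.1
0.0 corner y 33.0 z 84.0
```

Emit:
move_arm(
  series=[-31,-19,0,0,-31,-19,0,0,-31,-19,0,0,-31,-19,0,0,-31,-19,0,0,-31,-19,0,0,-31,-19,0,0,-31,-19,0,0,-31,-19,0,0,-31,-19,0,0,-31,-19,0,0,-31,-19,0,0,-31,-19,0,0,-31,-19,0,0,-31,-19,0,0,-31,-19,0,0,0,0,0,-0.08,0,0,0,-0.08,0,0,0,0],
  grip=0,
)

```text
time_s: 2.88
tcp_pos: [539.0, 126.5, 231.2]
orientation: [-0.0, 0.035, 0.999, 0.0]
wrist_force: [0.7, 0.2, 0.5]
width: -0.4
gripper_force: 0.0
```

Run:
```python
from h import *
state(); s=env.snapshot("wrist"); cv2.imwrite("pics/b.png",s["frame"])
```

```text
t 2.875 box xyz [ -2.3 156.4 231.2] heading err -0.0025656591198675582 F [0.7 0.2 0.5] w -0.38968703815717587
```

View pics/b.png

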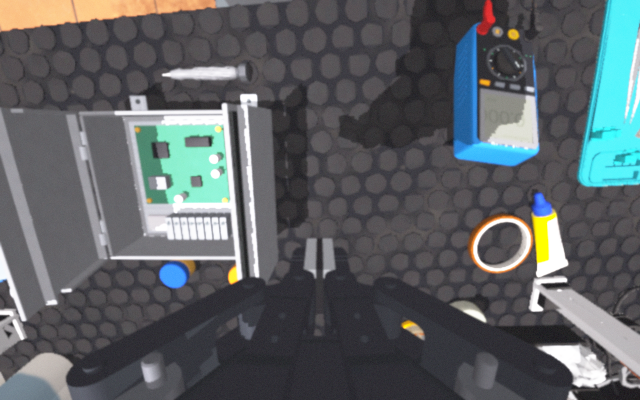

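The wrist view shows the shut fingers (px 320,260) outside the rebated door (px 255,190), with free bench around them. I'll lower and push.

Emit:
move_arm(
  series=[-2,0,24,0,0,0,25,0,0,0,25,0,0,0,24,0,0,-14,0,0,0,-14,0,0,0,-10,0,0,0,-6,0,0,0,-5,0,0,0,-5,0,0,0,-5,0.5,0,0,-5,0.5,0,0,-5,1,0,0,-5,1,0,0,-5,1.5,0,0,-4,2,0,0,-4,2,0,0,-4,2,0,0,-4,3,0,0,0,0,0],
)

```text
time_s: 5.42
tcp_pos: [534.3, 31.1, 119.5]
orientation: [-0.0, 0.035, 0.999, -0.0]
wrist_force: [0.7, 0.4, 0.6]
width: 0.2
gripper_force: 0.0
```

Run:
```python
from h import *
state(); s=env.snapshot("scene"); cv2.imwrite("pics/c.png",s["frame"][60:320,200:520])
for t in("rebated_leaf","flanged_leaf"):
    o=env.outline_of(s,t)
    if o:
        P=cloud(s,o[0]["pixels"]); b=np.c_[(P[:,:2]-C)@UX,(P[:,:2]-C)@UY,P[:,2]]
        print(t,o[0]["score"],np.percentile(b,[2,50,98],axis=0).round())
```

```text
t 5.425 box xyz [ -0.6  60.9 119.5] heading err -0.002348081219242515 F [0.7 0.4 0.6] w 0.1718977660303782
rebated_leaf 0.68 [[-85.  27.  82.]
 [-30.  75. 105.]
 [ 77. 102. 135.]]
flanged_leaf 0.7 [[ -85. -105.   73.]
 [  -7.  -94.  129.]
 [  82.  -81.  184.]]
```

View pics/c.png

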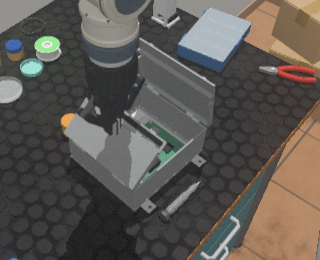

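The rebated door is about half down (px 125,150 in the crop), with the flanged door still standing. I'll continue.

Emit:
move_arm(
  series=[0,-3,3.5,0,0,-3,4,0,0,-3,4,0,0,-2,4,0,0,-2,4,0,0,-1,4,0,0,-1,4,0,0,-1,4,0,0,0,3,0,0,0,1,0,0,0,1,0,0,0,0,0],
)

```text
time_s: 7.08
tcp_pos: [533.2, 15.7, 84.0]
orientation: [0.0, 0.035, 0.999, -0.0]
wrist_force: [-2.9, -1.2, 9.0]
width: 0.1
gripper_force: 4.6
```

Emit:
move_arm(
  series=[0,0,1,0,0,0,1,0,0,0,0,0],
)

```text
time_s: 7.45
tcp_pos: [533.3, 15.7, 83.8]
orientation: [0.001, 0.035, 0.999, -0.0]
wrist_force: [-9.6, -1.8, 28.6]
width: -0.1
gripper_force: 14.0
```

Emit:
move_arm(
  series=[0,0,-4,0,0,0,-26,0,0,0,-35,0,0,0,-35,0,0,0,-35,0,0,-29,0,0,0,-29,0,0,0,-29,0,0,0,-29,0,0,0,-29,0,0,0,-29,0,0,0,-26,0,0,0,0,0,0],
)

```text
time_s: 9.07
tcp_pos: [519.1, -184.9, 215.7]
orientation: [-0.0, 0.036, 0.999, 0.0]
wrist_force: [-0.2, 0.4, 0.0]
width: -0.2
gripper_force: 0.0
```

Run:
```python
from h import *
state(); s=env.snapshot("scene"); cv2.imwrite("pics/d.png",s["frame"][60:320,200:520])
for t in("rebated_leaf","flanged_leaf"):
    o=env.outline_of(s,t)
    if o:
        P=cloud(s,o[0]["pixels"]); b=np.c_[(P[:,:2]-C)@UX,(P[:,:2]-C)@UY,P[:,2]]
        print(t,o[0]["score"],np.percentile(b,[2,50,98],axis=0).round())
        if t[0]=="r":
            for lo in range(5,100,10):
                k=(abs(b[:,1]-lo)<5); print(lo,k.sum(),np.median(b[k,2]).round(1) if k.any() else '')
```

```text
t 9.075 box xyz [  -1.  -155.7  215.7] heading err -0.0038343788757755903 F [-0.2  0.4  0. ] w -0.18542850941891126
rebated_leaf 0.95 [[-85.   5.  74.]
 [ -9.  56.  85.]
 [ 80.  96.  87.]]
5 307 79.4
15 297 78.3
25 402 85.4
35 442 85.3
45 445 85.4
55 468 85.3
65 461 85.2
75 483 85.4
85 477 85.4
95 574 83.1
```

View pics/d.png

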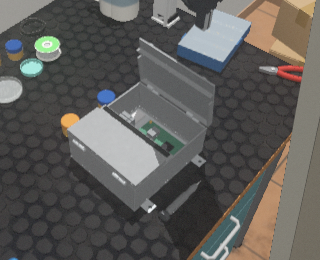

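The rebated door lies flat at about 85 mm, with its ledge at about 78, and the flanged door still stands. Now I lower outside the flanged door and push it.

Emit:
move_arm(
  series=[0,0,25,0,0,0,25,0,0,0,25,0,0,16,0,0,0,14,0,0,0,8,0,0,0,6,0,0,0,6,0,0,0,5,0.5,0,0,5,1,0,0,5,1,0,0,5,1.5,0,0,5,1.5,0,0,5,2,0,0,5,3,0,0,4,3,0,0,4,3,0,0,4,3,0,0,4,3,0],
)

```text
time_s: 11.6
tcp_pos: [526.2, -82.9, 118.4]
orientation: [-0.0, 0.035, 0.999, -0.0]
wrist_force: [0.1, -1.0, 0.5]
width: 0.3
gripper_force: 0.6
```

Run:
```python
from h import *
state(); s=env.snapshot("scene"); cv2.imwrite("pics/e.png",s["frame"][60:320,200:520])
for t in("rebated_leaf","flanged_leaf"):
    o=env.outline_of(s,t)
    if o:
        P=cloud(s,o[0]["pixels"]); b=np.c_[(P[:,:2]-C)@UX,(P[:,:2]-C)@UY,P[:,2]]
        print(t,o[0]["score"],np.percentile(b,[2,50,98],axis=0).round())
```

```text
t 11.6 box xyz [ -0.9 -53.4 118.4] heading err -0.0019398048311812244 F [ 0.1 -1.   0.5] w 0.32778750649601757
flanged_leaf 0.58 [[ -86. -101.   19.]
 [ -24.  -41.  122.]
 [  79.   -7.  144.]]
```

View pics/e.png

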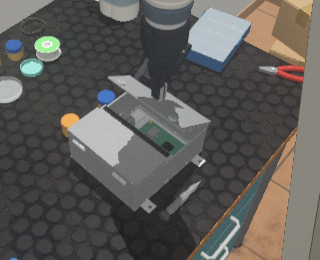

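The flanged door is about half down (px 165,105 in the crop). I'll push it home.

Emit:
move_arm(
  series=[0,4,3,0,0,3,4,0,0,2,4,0,0,2,4,0,0,2,4,0,0,1,4,0,0,1,4,0,0,0,4,0,0,0,2,0,0,0,1,0,0,0,1,0,0,0,1,0,0,0,0,0],
)

```text
time_s: 13.38
tcp_pos: [527.4, -68.2, 83.9]
orientation: [0.001, 0.035, 0.999, -0.0]
wrist_force: [-4.1, 1.7, 13.2]
width: 0.1
gripper_force: 6.3
```

Emit:
move_arm(
  series=[0,0,1,0,0,0,1,0,0,0,0,0,0,0,-5,0,0,0,-30,0,0,0,-40,0,0,0,-40,0,0,-40,-20,0,0,-50,0,0,0,-50,0,0,0,0,0,0],
)

```text
time_s: 14.75
tcp_pos: [517.3, -210.9, 215.2]
orientation: [-0.0, 0.037, 0.999, -0.0]
wrist_force: [0.5, 0.1, 0.6]
width: 0.3
gripper_force: 0.0
```

Run:
```python
from h import *
state(); s=env.snapshot("scene"); cv2.imwrite("pics/f.png",cv2.resize(s["frame"][90:290,230:450],None,fx=2.5,fy=2.5))
P=cloud(s); b=np.c_[(P[:,:2]-C)@UX,(P[:,:2]-C)@UY,P[:,2]]
for y in range(-95,100,10):
    k=(abs(b[:,1]-y)<5)&(b[:,2]>60)&(b[:,2]<140); print(y,[np.median(b[k&(abs(b[:,0]-x)<15),2]).round(1) for x in(-60,0,60)])
```

```text
t 14.75 box xyz [  -1.1 -181.7  215.2] heading err -0.005754567345561956 F [0.5 0.1 0.6] w 0.25878643698430337
-95 [np.float64(85.2), np.float64(84.5), np.float64(85.1)]
-85 [np.float64(85.2), np.float64(85.2), np.float64(85.5)]
-75 [np.float64(85.4), np.float64(85.4), np.float64(85.5)]
-65 [np.float64(85.4), np.float64(85.6), np.float64(85.3)]
-55 [np.float64(85.2), np.float64(85.2), np.float64(85.4)]
-45 [np.float64(85.2), np.float64(85.1), np.float64(85.6)]
-35 [np.float64(85.2), np.float64(85.0), np.float64(85.3)]
-25 [np.float64(85.5), np.float64(85.6), np.float64(85.3)]
-15 [np.float64(85.4), np.float64(85.5), np.float64(84.9)]
-5 [np.float64(85.8), np.float64(85.5), np.float64(85.5)]
5 [np.float64(86.7), np.float64(85.4), np.float64(86.9)]
15 [np.float64(85.1), np.float64(84.8), np.float64(85.4)]
25 [np.float64(85.3), np.float64(85.2), np.float64(85.5)]
35 [np.float64(84.9), np.float64(85.3), np.float64(85.4)]
45 [np.float64(85.3), np.float64(85.4), np.float64(85.6)]
55 [np.float64(85.3), np.float64(85.3), np.float64(85.4)]
65 [np.float64(85.4), np.float64(85.4), np.float64(85.4)]
75 [np.float64(85.4), np.float64(85.4), np.float64(85.4)]
85 [np.float64(85.3), np.float64(85.5), np.float64(85.2)]
95 [np.float64(77.6), np.float64(78.5), np.float64(79.8)]
```

View pics/f.png

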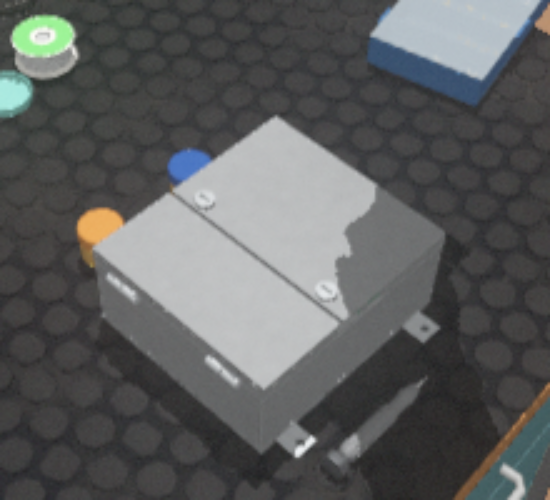

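Both doors lie flat and flush. The lip with its locks (px 205,198 and 327,290) laps over the ledge, and the arm is clear.

```bash
python3 -c "
from cell import env
print(env.close_job())"
```

```text
the job is handed in; nothing more can be done
None
```

The enclosure is shut and the job is handed in: the stepped door went home first, then the lipped door over it, and both lie flat with the lip lapping the step, finished at about 15 s of the 48 s allowed.

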